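# Throw a stiff toggle clamp over its dead point with a slip-on bar

### The arm

A 6-joint arm with a two-finger parallel gripper is mounted at the origin on a cart in front of the work surface, level with it; the furniture and walls round the work are solid. World frame = base frame: x ahead of the robot, y to its left, z up, the work surface at z = 0. Lengths are in m, angles in rad, forces in N, time in s.
With the tool pointing down it reaches from about 0.3 to 0.775 m from the base axis. Payload 14.6 kg.
Tool frame: the origin (TCP) lies at the very end of the fingers, on their centre line; the grasp point (between the pads) lies 19 mm behind it; z points along the fingers, y is the line along which they close (so a half turn about z gives the same grasp; the last joint's range is limited). The gripper opens to 94 mm and grips with 3 to 60 N. Pads are 16 mm wide; open, the fingers measure 119 mm over their backs; the gripper's body (75 mm by 177 mm) begins 78 mm behind the grasp point.
Start: joints at [-1.224, 0.3, 1.521, -0, 1.321, -0.067], TCP at [0.221, -0.504, 0.205] pointing down, gripper open.
Joint ranges: [-3.03, 3.03], [-0.79, 2.21], [0.23, 2.52], [-1.04, 4.18], [0, 3.07], [-2.55, 2.55]. Speed limits (rad/s): [2.22, 2.22, 2.57, 3.14, 3.14, 3.14].

### API

Orientations are given as [roll, pitch, yaw] about the fixed x, y, z axes, in that order (R = Rz(yaw) Ry(pitch) Rx(roll)).
In Python, from station import ctrl gives the robot as it stands.
- The arm moves only by the shell command python3 -m pendant 'ROWS' [OPENING] [FORCE]. ROWS is JSON, a list of rows, each a list of 2 entries, a list of its own where there are three numbers: the shift along the world's x, y, z in cm, then the turn about the world's z in rad. A call has 1 to 20 rows; each row shifts and turns the commanded pose from where the row before left it; what a row does not reach is not made up. A row lasts 1/12 s, in which the tool goes at most 41.7 mm and 7.16 degrees, less where a joint would pass 70% of its speed; a pose out of reach is approached as far as the arm can. A call is refused whole if a number of a shift passes 4.17 or a number of a turn 0.125, either way. A call with a gripper value outside its range is refused whole. OPENING is the opening, from 0 (shut) to 1 (fully open), set as the call begins (- or left out, the last holds). The fingers move at their own pace and stop on an object; FORCE is the grip in N (left out, the last holds). Time passes only in rows, so rows that do not move let the fingers close. It gives the time, the measured TCP pose, the force, the opening and the grip force at its end, in the units of the state.
- ctrl.get_obs(): the state, without advancing time (a new reading comes with each control period).
- ctrl.camera(name): name is "side" or "top" or "wrist"; returns a dict with "color" (420x560x3 uint8, red, green, blue), "intrinsics" (3x3 intrinsics, pixels), "k1" (the pictures are not rectified: a ray, as slopes to the right and down, at radius r is drawn at 1 + k1 r^2 times it, then the intrinsics apply), "camera_from_world" (4x4, takes a point from world to camera coordinates). Camera axes: x right, y down, z forward; pixel columns grow to the right and rows downward; lengths in m; the calibration is good to about 2 mm. A picture is of the moment at which its call begins. There is no depth.
- ctrl.hand_in(): hands the job in; it is judged then, once.
The state is a dict: "time_s": time; "qpos": joint angles; "joint_vel": joint speeds; "tau": joint torques, N m; "ee_pos": TCP position; "eef_rot": TCP orientation; "force": force on the tool from outside, world axes, zero at the start; "moment": the same for the moment, N m; "grip_width": finger opening in m; "grip_force": force on a finger pad.
Only numpy, scipy, OpenCV 4.12 (cv2) and the standard library are available. Lean on these libraries where they do the work, as an engineer would, in place of code of your own. Each camera call takes 0.05 s, during which the arm holds its last target. There are 200 camera calls.

### The job

Clamp the two glued pine blocks in the gluing jig: slip the loose square tube fully over the clamp's short red lever as an extension bar and swing the lever clockwise (seen from above) past its dead point until it comes up against its stop and stays locked there. Work the lever only through the tube, not with the fingers, and come up to the stop gently, never ramming it. Then pull the tube off, lay it flat on the bench top clear of the jig, and leave everything else standing where it is.

Things in the scene. Friction and masses are not known exactly. Their poses are not given: they have to be found in the camera images.
- bar: The extension bar: loose aluminium square tube, 180 mm long, 24 x 24 mm outside, 19 x 19 inside, about 0.26 kg, lying flat on the bench near the robot, with two orange bands 36 mm either side of its middle. Origin: middle of its underside (axis 12 mm above); x runs along the tube towards its open end, z up. The other end has a black plug.
- bar_mouth (a point): Centre of the open end of the tube, on the tube's axis, 90 mm from its middle. The tube has 1.5 mm of play all round on the lever's rod, so once on, it swivels up to about 3.5 degrees either way before it bears on the rod.
- lever: The clamp's lever: a level steel rod, 16 mm diameter, round tip, turning about the clamp's upright pivot. Origin on the pivot axis at the height of the rod's axis (78 mm above the bench); x points along the rod to its tip, z up. Its red collar (27 mm diameter) ends 55 mm from the pivot, where the tube's mouth stops. The clamp starts open; closing turns the lever clockwise from above, about 35 to 60 degrees.
- rod_tip (a point): Tip of the lever's rod, on its axis, 105 mm from the pivot: 50 mm of bare rod goes into the tube. The lever was bolted on its serrated hub at a setting that differs by up to 10 degrees either way, and the clamp is left open to a differing width, so dead point and stop cannot be told from the lever's angle; they must be felt.
- pivot_top (a point): Top of the clamp's pivot, 97 mm above the bench, on its axis. Feel while closing: light at first; then the sprung pad meets the work and the torque rises to about 2 N m (12 to 16 N at the tube's middle), falls to nothing at the dead point, then reverses and drives the lever on; 5 degrees past the dead point the crank meets a rigid stop.
- jig: The fixed gluing jig: plywood board 398 x 110 mm, 18 mm thick, with the clamp, a wooden fence and two low cleats. Origin at the clamp's pivot axis on the board's underside; x points along the board the way the clamp pushes (fence face at 300 mm), z up. The board reaches from x = -68 to 330 mm and y = -55 to 55 mm.
- stop_post: The clamp's stop: an upright steel post, 12 mm diameter, on the board; the crank under the lever comes to rest against it just past the dead point. Loading it with more than 70 N counts as ramming; a steady push of 10 N at the tube's middle is safe. Origin below the post on the board's underside.
- block_near: The pine block (45 x 70 x 32 mm) next to the clamp's rubber pad, lying flat on the board between the cleats. Origin at the centre of its underside. The clamp presses it against the other block.
- block_far: The second pine block (45 x 70 x 32 mm), lying between the first one and the fence. Origin at the centre of its underside.
- glue_bottle: White glue bottle with red nozzle, 58 mm wide, 176 mm tall, standing on the bench. Origin at the centre of its underside. Leave alone.
- brush: Flat brush with red handle, 200 mm long, lying on the bench. Origin at the centre of its underside. Leave alone.
Things that resemble listed ones, but are neither listed nor needed, are in the scene too. Leave any orange or pink look-alike of the block_near alone.

How it is judged:
On the way, in this order (a step that is already met when the one before it is completed fails the run):
1. the tube is slipped over the lever's rod by at least 33 mm (x of bar_mouth in the frame of lever between 0.04 and 0.072 m and angle between the x axis of bar and the x axis of lever, either way round below 0.15 rad and y of bar_mouth in the frame of lever between -0.006 and 0.006 m and z of bar_mouth in the frame of lever between -0.006 and 0.006 m), for 0.2 s.
2. with the tube still on it, the lever is past its dead point and rests against the stop, and the pad presses on the blocks (all of step 1 and contact force between stop_post and anything else above 2 N and contact force between block_near and jig above 30 N), for 0.3 s.
At the end, for the whole second after the job is handed in: The lever is locked past its dead point: by itself it bears on the stop (over 2 N) and the pad presses the near block (over 30 N). The tube lies flat and still on the bench (within 8 mm and 4.5 degrees), off the lever, not touching the jig (contact force between stop_post and anything else above 2 N and contact force between block_near and jig above 30 N and height (world z) of bar below 0.008 m and angle between bar's own z axis and vertical below 0.08 rad and linear speed of bar below 0.02 m/s and horizontal distance between bar_mouth and lever above 0.11 m and contact force between bar and jig below 0.1 N).
It fails at once if the stop is rammed or overloaded (more than 70 N on the stop post) (contact force between stop_post and anything else above 70 N).
It fails at once if the fingers push the lever directly (more than 4 N) (contact force between the fingers and lever above 4 N).
It fails at once if glue bottle or brush is shifted by more than 20 mm (distance of any of glue_bottle, brush from where it was at the start of the episode above 0.02 m).
It also fails if it takes over 72 s, if anything falls off the work surface, if the arm or the gripper's body presses on something with over 40 N, if the wrist force passes 120 N, or if a joint passes its speed limit or range.

## Working session

There is one attempt and no reset: what is moved stays moved. The work goes in short steps, Python scripts to look and compute and a shell command to move; the robot and the scene stay as the last step left them, time stands still between calls to the robot, and variables do not carry over. Pictures are saved under pics/ and viewed, at most 12 in all, crops included, and the job is handed in when it is done.

```bash
mkdir -p pics; ls; cat > h.py <<'E'
import numpy as np, cv2
from station import ctrl
def ray(c,u,v):
    K=c["intrinsics"];p=np.array([(u-K[0][2])/K[0][0],(v-K[1][2])/K[1][1]]);s=p.copy()
    for _ in range(20): s=p/(1+c["k1"]*(s@s))
    T=np.array(c["camera_from_world"]);R=T[:3,:3];o=-R.T@T[:3,3]
    return o,R.T@np.array([s[0],s[1],1.])
def pt(c,u,v,z):
    o,d=ray(c,u,v);return o+d*(z-o[2])/d[2]
def proj(c,P):
    T=np.array(c["camera_from_world"]);q=T[:3,:3]@np.array(P)+T[:3,3];s=q[:2]/q[2]
    s=s*(1+c["k1"]*(s@s));K=c["intrinsics"];return K[0][0]*s[0]+K[0][2],K[1][1]*s[1]+K[1][2]
E
python3 - <<'E'
from h import *
for n in("top","side"):
    c=ctrl.camera(n);cv2.imwrite(f"pics/{n}0.png",c["color"][:,:,::-1]);T=np.array(c["camera_from_world"]);print(n,-T[:3,:3].T@T[:3,3],T[2,:3])
print(ctrl.get_obs())
E
```

```text
pics
top [0.32786551 0.29352944 1.20633151] [ 0.11529708  0.02713477 -0.99296037]
side [-0.02106849  0.97539387  0.80763065] [ 0.42759334 -0.62103632 -0.65686972]
{'time_s': 0.1, 'qpos': array([-1.22360228e+00,  3.00422648e-01,  1.52150963e+00,  8.28725156e-06,
        1.32067279e+00, -6.65987094e-02]), 'joint_vel': array([-1.40469445e-04, -9.02655738e-05, -1.94856213e-04, -6.59182433e-04,
        1.21229603e-04, -5.78572557e-04]), 'tau': array([ 1.36530463e-03, -5.32644975e+01, -3.53284407e+01,  7.09627778e-02,
        2.34727882e-02, -2.46605919e-05]), 'ee_pos': array([ 0.22106996, -0.50336944,  0.20494313]), 'eef_rot': array([-3.14058302e+00, -7.53849789e-05,  4.13790665e-01]), 'force': array([-0.57114735,  0.24140666, -0.34703563]), 'moment': array([-0.00555558,  0.02748486,  0.0178949 ]), 'grip_force': 0.0, 'grip_width': 0.09413290210354824}
```

View pics/top0.png

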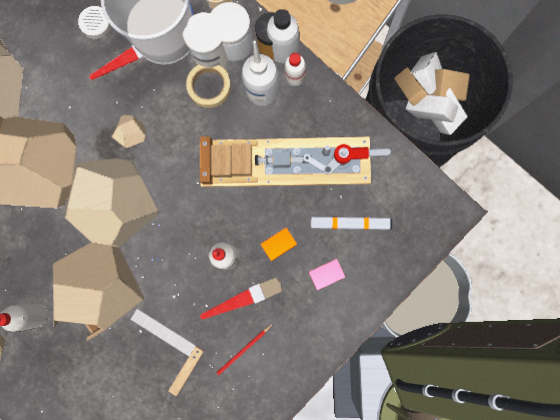

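View pics/side0.png

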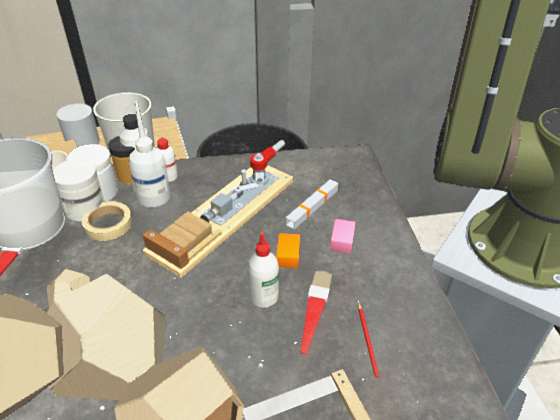

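Top view: tube at about (311–390, 223) with bands at 335 and 367; lever pivot at (344,153), tip at (389,153). The side view agrees. Next I measure them.

```bash
python3 - <<'E'
from h import *
im={}
for n in("top","side"):
    c=ctrl.camera(n);I=c["color"][:,:,::-1].copy()
    hsv=cv2.cvtColor(I,cv2.COLOR_BGR2HSV)
    m=cv2.inRange(hsv,(8,150,120),(25,255,255))
    N,l,s,ce=cv2.connectedComponentsWithStats(m)
    for i in range(1,N):
        if 15<s[i,4]: print(n,"orange",s[i],ce[i].round(1),pt(c,*ce[i],.024).round(4))
    m=cv2.inRange(hsv,(0,150,90),(6,255,255))|cv2.inRange(hsv,(174,150,90),(180,255,255))
    N,l,s,ce=cv2.connectedComponentsWithStats(m)
    for i in range(1,N):
        if 60<s[i,4]: print(n,"red",s[i],ce[i].round(1),pt(c,*ce[i],.08).round(4))
    im[n]=I
    if n=="top":
        for name,u,v,z in(("tubeL",311,222.5,.024),("tubeR",390,223.5,.024),("rodtip",389.5,152.5,.078),("pivot",344,153.5,.097),("boardTL",200,186,.018),("boardBR",371,185,.018),("boardTR",371,137,.018)):
            print(name,pt(c,u,v,z).round(4))
a=cv2.resize(im["top"][130:235,300:400],None,fx=4,fy=4,interpolation=cv2.INTER_CUBIC)
b=cv2.resize(im["side"][130:240,240:345],(400,420),interpolation=cv2.INTER_CUBIC)
cv2.imwrite("pics/crop.png",np.hstack([a,b]))
E
```

```text
top orange [261  44  12  15 108] [266.9  50.6] [0.8688 0.3509 0.024 ]
top orange [200 137  10  45 380] [204.6 159.5] [0.6091 0.5036 0.024 ]
top orange [332 217   5  12  49] [334.4 222.6] [0.4509 0.2068 0.024 ]
top orange [364 218   5  11  55] [366. 223.] [0.4477 0.135  0.024 ]
top orange [261 228  36  33 637] [278.3 243.9] [0.4062 0.3366 0.024 ]
top red [ 90  48  48  32 466] [116.1  63. ] [0.8281 0.6941 0.08  ]
top red [290  53  10  13 113] [294.5  59.1] [0.8205 0.2861 0.08  ]
top red [334 144  35  20 373] [351.3 153.5] [0.5976 0.1675 0.08  ]
top red [212 249  13  11 107] [218.1 254. ] [0.3845 0.4665 0.08  ]
top red [200 290  53  29 543] [229.8 304.4] [0.2753 0.4429 0.08  ]
top red [  0 313  10  13 107] [  4.  319.1] [0.258  0.9345 0.08  ]
top red [217 331  48  44 215] [240.7 352.2] [0.1742 0.4212 0.08  ]
tubeL [0.4529 0.2604 0.024 ]
tubeR [0.4448 0.0806 0.024 ]
rodtip [0.5971 0.0832 0.078 ]
pivot [0.594  0.1853 0.097 ]
boardTL [0.5477 0.5162 0.018 ]
boardBR [0.5363 0.1185 0.018 ]
boardTR [0.65  0.113 0.018]
side orange [112 156  21  27 346] [122.6 169.1] [0.8954 0.3506 0.024 ]
side orange [317 189  10  13  33] [323.1 194. ] [0.4371 0.1385 0.024 ]
side orange [299 204  11  13  38] [305.2 209.1] [0.4418 0.2094 0.024 ]
side orange [144 230  44  38 391] [168.  246.2] [0.6122 0.4796 0.024 ]
side orange [277 234  23  34 716] [288.1 250.1] [0.3992 0.3405 0.024 ]
side red [157 138  11  11  95] [162.4 143.3] [0.8325 0.2648 0.08  ]
side red [250 146  26  24 288] [262.5 158.6] [0.593  0.1701 0.08  ]
side red [256 233  14  24 205] [262.3 246.9] [0.4154 0.4084 0.08  ]
side red [  0 251  18  24 241] [  6.2 259.4] [0.7875 0.7158 0.08  ]
side red [301 297  24  57 660] [311.3 320.5] [0.2417 0.5002 0.08  ]
side red [359 309  20  68 277] [368.1 342. ] [0.1424 0.4815 0.08  ]
```

View pics/crop.png

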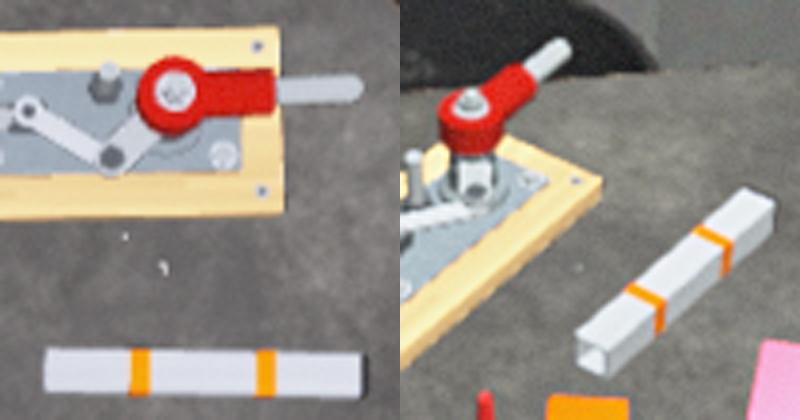

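The open mouth faces +y, the plug is at the −y end, and the rod points along −y. So the tube already points the right way. Its middle is about (0.449, 0.170) with yaw ≈ 87.4°, and the 0.180 length checks out. I move above it.

```bash
python3 -m pendant '[[[1.14,3.37,0],0.0556],[[1.14,3.37,0],0.0556],[[1.14,3.37,0],0.0556],[[1.14,3.37,0],0.0556],[[1.14,3.37,0],0.0556],[[1.14,3.37,0],0.0556],[[1.14,3.37,0],0.0556],[[1.14,3.37,0],0.0556],[[1.14,3.37,0],0.0556],[[1.14,3.37,0],0.0556],[[1.14,3.37,0],0.0556],[[1.14,3.37,0],0.0556],[[1.14,3.37,0],0.0556],[[1.14,3.37,0],0.0556],[[1.14,3.37,0],0.0556],[[1.14,3.37,0],0.0556],[[1.14,3.37,0],0.0556],[[1.14,3.37,0],0.0556],[[1.14,3.37,0],0.0556],[[1.14,3.37,0],0.0556]]' 1 40
python3 -m pendant '[[[0,0,0],0],[[0,0,0],0]]'
python3 - <<'E'
from h import *
c=ctrl.camera("wrist");I=c["color"][:,:,::-1].copy();cv2.imwrite("pics/w1.png",I)
hsv=cv2.cvtColor(I,cv2.COLOR_BGR2HSV)
m=cv2.inRange(hsv,(8,150,120),(25,255,255))
N,l,s,ce=cv2.connectedComponentsWithStats(m)
for i in range(1,N):
    if 40<s[i,4]: print("orange",s[i],ce[i].round(1),pt(c,*ce[i],.024).round(4))
o=ctrl.get_obs();print(o["ee_pos"],o["eef_rot"],o["qpos"])
E
```

```text
time_s: 1.87
ee_pos: [0.4493, 0.1724, 0.2054]
eef_rot: [3.142, 0.0, 1.529]
force: [1.4, -0.3, -0.0]
grip_width: 0.0939
grip_force: 0.0
time_s: 2.03
ee_pos: [0.4489, 0.1715, 0.2049]
eef_rot: [-3.14, 0.0, 1.528]
force: [0.5, -0.8, 0.1]
grip_width: 0.094
grip_force: 0.0
orange [ 185    0   83   67 3280] [229.5  26.8] [0.4064 0.3277 0.024 ]
orange [270 155  26  11 252] [282.7 160.4] [0.4497 0.2052 0.024 ]
orange [271 225  24   9 212] [282.3 229. ] [0.4462 0.1333 0.024 ]
orange [486 322  19  15 144] [495.4 329.7] [0.6808 0.0048 0.024 ]
orange [504 329  28  67 810] [520.2 369.2] [ 0.7139 -0.0477  0.024 ]
orange [ 34 336  19  60 382] [ 40.1 369.9] [ 0.158  -0.0257  0.024 ]
[0.4488268  0.17044897 0.20503369] [-3.14071297e+00  4.73334474e-04  1.52629369e+00] [ 2.86725718e-01  1.44586014e-01  1.71177760e+00 -1.68296149e-04
  1.28621484e+00  3.31275895e-01]
```

View pics/w1.png

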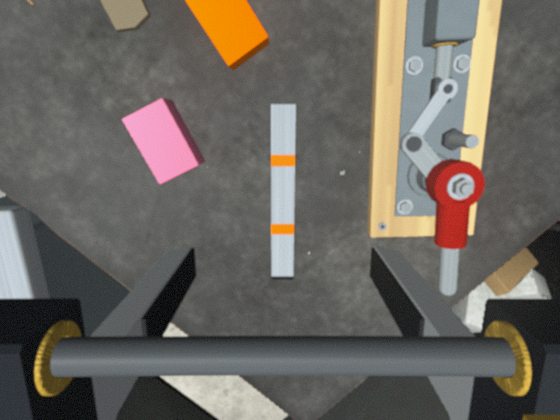

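The wrist view shows the tube upright at (282, 105–278), with the bands agreeing with the top view to within 2 mm. Descend and grip.

```bash
python3 -m pendant '[[[0,0,-3.5],0],[[0,0,-3.5],0],[[0,0,-3.5],0],[[0,0,-3.5],0],[[0,0,-3.0],0],[[0,-0.1,-2],0],[[0,0,-1.1],0],[[0,0,0],0],[[0,0,0],0]]' 1 40
python3 -m pendant '[[[0,0,0],0],[[0,0,0],0],[[0,0,0],0],[[0,0,0],0],[[0,0,0],0],[[0,0,0],0],[[0,0,0],0],[[0,0,0],0]]' 0 45
```

```text
time_s: 2.83
ee_pos: [0.4494, 0.1689, 0.0052]
eef_rot: [3.141, -0.0, 1.525]
force: [0.1, 0.7, 0.8]
grip_width: 0.0942
grip_force: 0.0
time_s: 3.5
ee_pos: [0.4491, 0.1694, 0.0044]
eef_rot: [-3.141, 0.0, 1.526]
force: [-0.4, 0.4, 0.7]
grip_width: 0.0441
grip_force: 0.0
```

```bash
python3 -m pendant '[[[0,0,0],0],[[0,0,0],0],[[0,0,0],0],[[0,0,0],0],[[0,0,0],0],[[0,0,0],0],[[0,0,0],0]]' 0 45
```

```text
time_s: 4.08
ee_pos: [0.4491, 0.1694, 0.0044]
eef_rot: [-3.141, 0.0, 1.526]
force: [0.0, 0.8, -0.6]
grip_width: 0.024
grip_force: 45.0
```

```bash
python3 -m pendant '[[[0,0,2],0],[[0,0,3.3],0],[[0,0,3.3],0],[[0.5,-1,3],0.0],[[1.8,-2.5,2],0.02],[[1.8,-2.5,0],0.02],[[1.8,-2.5,0],0.02],[[1.8,-2.5,0],0.015],[[1.8,-2.5,0],0],[[1.8,-2.5,0],0],[[1.8,-2.5,0],0],[[1.8,-2.5,0],0],[[1.0,-1.0,-1],0],[[0.3,0,-2],0],[[0,0,-2.0],0],[[0,0,-1.0],0],[[0,0,-1.0],0],[[0,0,0],0],[[0,0,0],0],[[0,0,0],0]]'
cat > look.py <<'E'
from h import *
import sys
tag=sys.argv[1];o=ctrl.get_obs();print(o["ee_pos"].round(4),o["eef_rot"].round(4),o["force"].round(1))
C={n:ctrl.camera(n) for n in("top","side","wrist")}
for n,c in C.items():
    cv2.imwrite(f"pics/{tag}_{n}.png",c["color"][:,:,::-1])
w=C["wrist"]["color"][:,:,::-1]
t=cv2.resize(C["top"]["color"][120:225,310:450,::-1],(560,420),interpolation=cv2.INTER_CUBIC)
s=cv2.resize(C["side"]["color"][100:190,230:350,::-1],(560,420),interpolation=cv2.INTER_CUBIC)
cv2.imwrite(f"pics/{tag}_all.png",cv2.resize(np.vstack([np.hstack([w,t]),np.hstack([s,s*0])]),(800,600),interpolation=cv2.INTER_AREA))
E
python3 look.py a
```

```text
time_s: 5.75
ee_pos: [0.6116, -0.0505, 0.0716]
eef_rot: [3.14, 0.0, 1.601]
force: [0.2, -0.1, -2.8]
grip_width: 0.0236
grip_force: 45.0
[ 0.6116 -0.0505  0.0716] [3.1401e+00 3.0000e-04 1.6010e+00] [ 0.2 -0.1 -2.8]
```

View pics/a_all.png

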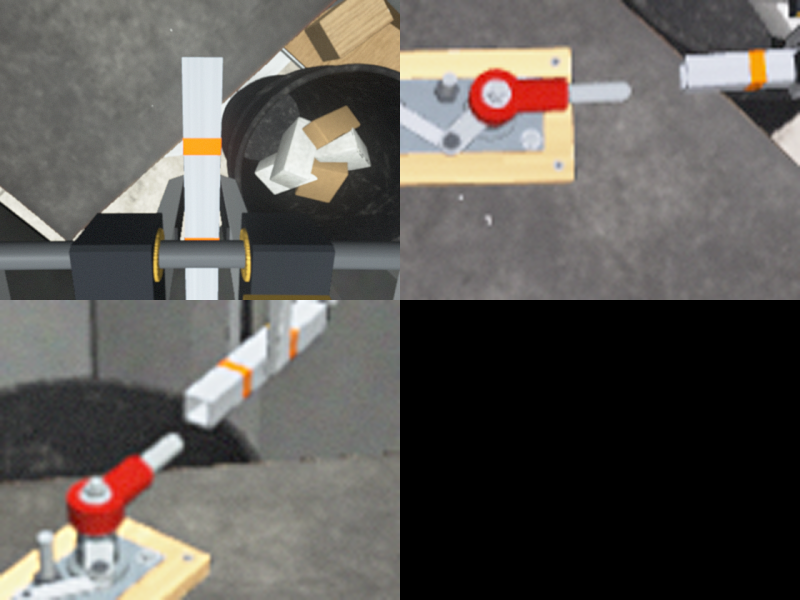

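The tube is gripped straight with its mouth ahead of the rod tip. It needs about −11 mm in x. I bring it closer and then measure the relative offset.

```bash
python3 -m pendant '[[[-0.6,0.5,0],0],[[-0.55,1.0,0],0],[[0,1.0,-0.1],0],[[0,0,0],0],[[0,0,0],0],[[0,0,0],0]]'
cat > meas.py <<'E'
from h import *
C={n:ctrl.camera(n) for n in("top","side","wrist")}
def mask(n,box,k=8):
    x0,y0,x1,y1=box;I=cv2.resize(C[n]["color"][y0:y1,x0:x1,::-1],None,fx=k,fy=k,interpolation=cv2.INTER_CUBIC)
    g=cv2.cvtColor(I,cv2.COLOR_BGR2GRAY);h=cv2.cvtColor(I,cv2.COLOR_BGR2HSV)
    m=((g>115)&(h[:,:,1]<60))|((h[:,:,0]>8)&(h[:,:,0]<25)&(h[:,:,1]>120))
    m=m.astype(np.uint8);N,l,s,ce=cv2.connectedComponentsWithStats(m)
    out=[]
    for i in range(1,N):
        if s[i,4]>k*k*15:
            v,u=np.nonzero(l==i);out.append((np.c_[u,v]+.5)/k-.5+[x0,y0])
    return out,m,I
if __name__=="__main__":
    for n,box in(("top",(368,135,440,165)),("side",(268,118,312,156))):
        out,m,I=mask(n,box)
        for p in out:
            vx=cv2.fitLine(p.astype(np.float32),cv2.DIST_L2,0,.01,.01).ravel()
            t=(p-vx[2:])@vx[:2];print(n,len(p)//64,p.min(0),p.max(0),"line",vx.round(3),"ends",(vx[2:]+vx[:2]*t.min()).round(1),(vx[2:]+vx[:2]*t.max()).round(1))
        cv2.imwrite(f"pics/m_{n}.png",np.hstack([I,cv2.merge([m*255]*3)]))
    a=cv2.imread("pics/m_top.png");b=cv2.imread("pics/m_side.png")
    a=cv2.resize(a,(800,int(a.shape[0]*800/a.shape[1])));b=cv2.resize(b,(800,int(b.shape[0]*800/b.shape[1])))
    cv2.imwrite("pics/m.png",np.vstack([a,b])[:600])
    cv2.imwrite("pics/m_wrist.png",C["wrist"]["color"][:,:,::-1])
    np.save("pics/c.npy",C,allow_pickle=True)
    o=ctrl.get_obs();print(o["ee_pos"].round(4),o["eef_rot"].round(4))
E
python3 meas.py
```

```text
time_s: 6.4
ee_pos: [0.5998, -0.0254, 0.0696]
eef_rot: [3.141, 0.0, 1.601]
force: [-0.5, 0.2, -2.6]
grip_width: 0.0234
grip_force: 45.0
top 1517 [367.5625 134.5625] [436.9375 164.4375] line [9.95000e-01 1.00000e-01 3.98120e+02 1.51386e+02] ends [366.3 148.2] [435.7 155.2]
top 74 [419.6875 142.3125] [426.3125 156.9375] line [4.00000e-03 1.00000e+00 4.23093e+02 1.49457e+02] ends [423.1 142.3] [423.1 156.9]
side 824 [271.8125 117.5625] [311.4375 155.4375] line [  0.444  -0.896 294.559 136.771] ends [283.3 159.4] [305.5 114.6]
side 32 [293.3125 123.4375] [303.3125 135.0625] line [  0.625   0.78  299.927 128.274] ends [295.5 122.8] [304.1 133.5]
[ 0.5997 -0.0258  0.0694] [3.1416e+00 1.0000e-04 1.6005e+00]
```

View pics/m.png

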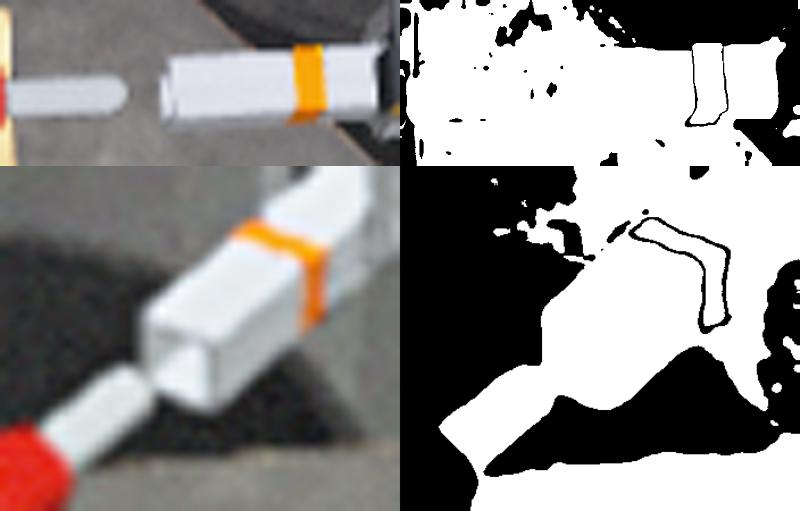

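View pics/m_wrist.png

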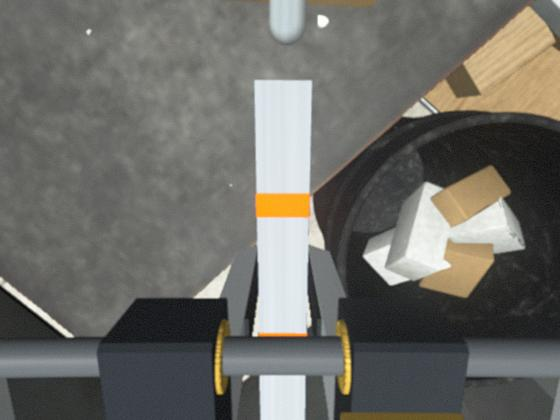

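Wrist view: tube mouth edge spans (255–312, 80), rod centre at about (287, 20). The side view shows the mouth slightly low against the rod's line. I sharpen this with edge profiles.

```bash
cat > edge.py <<'E'
from h import *
from scipy.ndimage import map_coordinates
def mid(c,p0,p1,hw):
    """mean profile across segment p0->p1: outermost strong edges; returns mid-point and both offsets"""
    g=cv2.cvtColor(c["color"],cv2.COLOR_RGB2GRAY).astype(float);p0,p1=np.array(p0,float),np.array(p1,float)
    d=(p1-p0)/np.linalg.norm(p1-p0);n=np.array([-d[1],d[0]]);s=np.arange(-hw,hw+.01,.1)
    P=[map_coordinates(g,[(q+np.outer(s,n))[:,1],(q+np.outer(s,n))[:,0]],order=1) for q in np.linspace(p0,p1,25)]
    f=np.gradient(cv2.GaussianBlur(np.mean(P,0).reshape(1,-1),(0,0),4).ravel(),.1);k=len(s)//2
    a,b=s[:k][np.argmax(f[:k])],s[k:][np.argmin(f[k:])]
    return (p0+p1)/2+n*(a+b)/2,a,b
E
python3 - <<'E'
from edge import *
C=np.load("pics/c.npy",allow_pickle=True).item();w,s,t=C["wrist"],C["side"],C["top"]
for nm,a,b,hw,z in(("rod",(287,5),(287,25),25,.078),("tube near mouth",(283.5,85),(283.5,110),40,.0885),("tube back",(283,160),(283,185),40,.0885)):
    m,l,h=mid(w,a,b,hw);print("wrist",nm,m.round(1),round(l,1),round(h,1),pt(w,*m,z).round(4),"width",abs(pt(w,m[0]+l,m[1],z)-pt(w,m[0]+h,m[1],z))[0].round(4))
def onx(c,uv,X):
    o,d=ray(c,*uv);return (o+d*(X-o[0])/d[0]).round(4)
f=lambda x,y:(268+x/9.09-.45,118+(y-166)/9.09-.45)
X=.5985
for nm,a,b in(("rod",(75,435),(125,391)),("tube",(225,330),(255,303)),):
    m,l,h=mid(s,f(*a),f(*b),6);print("side",nm,m.round(2),l,h,onx(s,m,X))
for nm,q in(("mouth",(180,362)),("rodlow",(57,450)),("rodhi",(135,382))): print(nm,onx(s,f(*q),X))
for nm,a,b in(("rod",(371,152.5),(387,152.2)),("tube",(402,151),(417,150))):
    m,l,h=mid(t,a,b,10);print("top",nm,m.round(2),round(l,1),round(h,1),pt(t,*m,.078).round(4))
# where perfect points would be: side projections of mouth for given z
for z in(.074,.078): print("mouth proj",z,proj(s,[.5985,.0645,z]), "rodtip",proj(s,[.597,.083,z]))
E
```

```text
wrist rod [285.9  15. ] -15.5 17.6 [0.5971 0.0911 0.078 ] width 0.0141
wrist tube near mouth [282.7  97.5] -27.7 29.2 [0.5968 0.0572 0.0885] width 0.0242
wrist tube back [282.5 172.5] -26.6 27.5 [0.5976 0.0252 0.0885] width 0.0243
side rod [278.62 144.8 ] -3.1000000000000103 3.299999999999967 [0.5985 0.0956 0.0768]
side tube [295.02 135.3 ] -2.2000000000000135 5.3999999999999595 [0.5985 0.0217 0.066 ]
mouth [0.5985 0.057  0.0731]
rodlow [0.5985 0.1161 0.0762]
rodhi [0.5985 0.0791 0.0784]
top rod [378.99 151.95] -3.7 2.9 [0.5992 0.1062 0.078 ]
top tube [409.44 149.65] -6.5 4.8 [0.6019 0.0391 0.078 ]
mouth proj 0.074 (np.float64(285.68512891171366), np.float64(140.1433613068453)) rodtip (np.float64(281.9830678255378), np.float64(143.6561498345414))
mouth proj 0.078 (np.float64(285.71093009052055), np.float64(138.82004326667516)) rodtip (np.float64(282.0014906533163), np.float64(142.32791810259187))
```

Estimates: the tube is about 1–1.5 mm toward −x of the rod line, and the axis is at 77 mm instead of 78. I correct both and start inserting while watching the force.

```bash
python3 -m pendant '[[[0.12,0,0.1],0],[[0,0,0],0],[[-0.02,0.6,0],0],[[-0.02,0.6,0],0],[[-0.02,0.5,0],0],[[-0.02,0.5,0],0],[[-0.01,0.4,0],0],[[0,0,0],0],[[0,0,0],0]]'; python3 meas.py >/dev/null; python3 - <<'E'
from h import *
C=np.load("pics/c.npy",allow_pickle=True).item()
a=cv2.resize(C["top"]["color"][130:170,345:425,::-1],(800,400),interpolation=cv2.INTER_CUBIC)
b=cv2.resize(C["wrist"]["color"][0:140,200:380,::-1],(257,200));c=cv2.resize(C["side"]["color"][118:156,260:320,::-1],(316,200),interpolation=cv2.INTER_CUBIC)
z=np.zeros((200,800,3),np.uint8);z[:,:257]=b;z[:,257:573]=c
cv2.imwrite("pics/n.png",np.vstack([a,z]))
E
```

```text
time_s: 7.3
ee_pos: [0.6, 0.0007, 0.0705]
eef_rot: [3.142, 0.0, 1.601]
force: [-0.3, -0.9, -3.0]
grip_width: 0.0234
grip_force: 45.0
```

View pics/n.png

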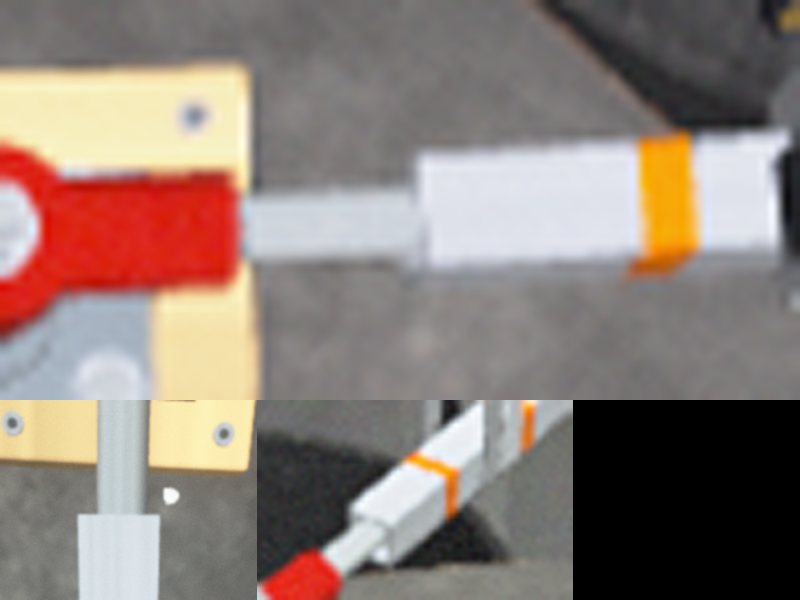

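The rod is inside the tube with no force; the wrist view shows the rod about 1 mm to the +x side. I nudge and push further on.

```bash
python3 -m pendant '[[[0.08,0.3,0],0],[[-0.01,0.4,0],0],[[-0.01,0.4,0],0],[[-0.01,0.4,0],0],[[-0.01,0.4,0],0],[[-0.01,0.4,0],0],[[0,0,0],0],[[0,0,0],0]]'; python3 -m pendant '[[[-0.01,0.3,0],0],[[-0.01,0.3,0],0],[[-0.01,0.3,0],0],[[-0.01,0.2,0],0],[[0,0.1,0],0],[[0,0.1,0],0],[[0,0,0],0],[[0,0,0],0]]'; python3 meas.py | tail -1;  python3 - <<'E'
from h import *
C=np.load("pics/c.npy",allow_pickle=True).item()
a=cv2.resize(C["top"]["color"][130:170,335:415,::-1],(800,400),interpolation=cv2.INTER_CUBIC)
b=cv2.resize(C["wrist"]["color"][0:140,200:380,::-1],(257,200));c=cv2.resize(C["side"]["color"][118:156,260:320,::-1],(316,200),interpolation=cv2.INTER_CUBIC)
z=np.zeros((200,800,3),np.uint8);z[:,:257]=b;z[:,257:573]=c
cv2.imwrite("pics/n2.png",np.vstack([a,z]))
E
```

```text
time_s: 8.12
ee_pos: [0.6002, 0.0237, 0.0704]
eef_rot: [-3.142, 0.0, 1.601]
force: [0.3, 0.4, -2.5]
grip_width: 0.0238
grip_force: 45.0
time_s: 8.78
ee_pos: [0.5998, 0.0364, 0.0704]
eef_rot: [-3.142, 0.0, 1.601]
force: [0.0, 0.3, -3.1]
grip_width: 0.0236
grip_force: 45.0
[0.5999 0.0363 0.0705] [3.1416 0.     1.6006]
```

View pics/n2.png

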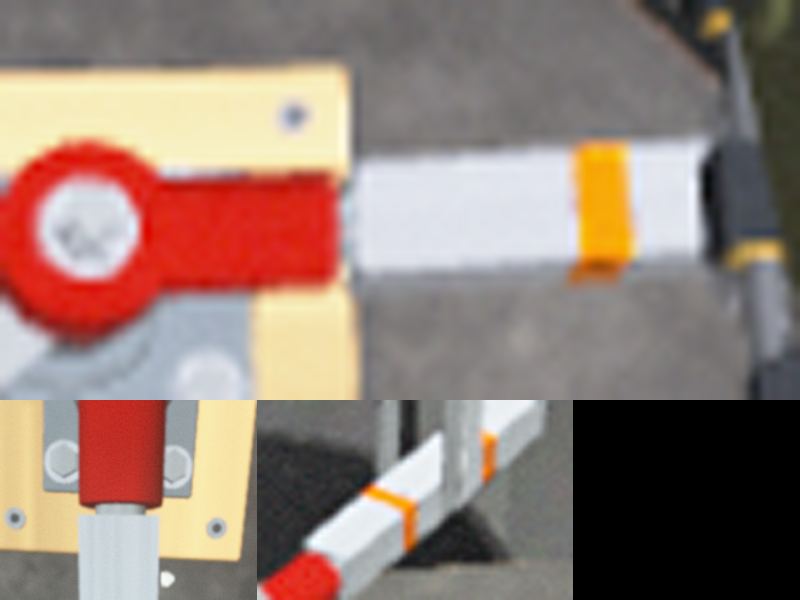

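The tube is on, with its mouth about 3 mm from the collar and no force. Now the arc table for the swing about the pivot at about (0.595, 0.185).

```bash
python3 - <<'E'
import numpy as np
r=14.85;f=1.6006
for i in range(26):
    g=f-.0436
    print(i,round((i+1)*2.5,1),"[%.2f,%.2f]"%(-r*(np.cos(g)-np.cos(f)),-r*(np.sin(g)-np.sin(f))));f=g
E
python3 -m pendant '[[[-0.32,0.0,0],-0.0218],[[-0.33,0,0],-0.0218],[[-0.32,0.01,0],-0.0218],[[-0.32,0.02,0],-0.0218],[[0,0,0],0]]'
```

```text
0 2.5 [-0.65,-0.01]
1 5.0 [-0.65,0.02]
2 7.5 [-0.65,0.05]
3 10.0 [-0.64,0.08]
4 12.5 [-0.64,0.11]
5 15.0 [-0.63,0.13]
6 17.5 [-0.63,0.16]
7 20.0 [-0.62,0.19]
8 22.5 [-0.61,0.22]
9 25.0 [-0.60,0.24]
10 27.5 [-0.59,0.27]
11 30.0 [-0.58,0.29]
12 32.5 [-0.56,0.32]
13 35.0 [-0.55,0.34]
14 37.5 [-0.53,0.37]
15 40.0 [-0.52,0.39]
16 42.5 [-0.50,0.41]
17 45.0 [-0.48,0.43]
18 47.5 [-0.46,0.45]
19 50.0 [-0.44,0.47]
20 52.5 [-0.42,0.49]
21 55.0 [-0.40,0.51]
22 57.5 [-0.38,0.53]
23 60.0 [-0.35,0.54]
24 62.5 [-0.33,0.56]
25 65.0 [-0.30,0.57]
time_s: 9.35
ee_pos: [0.5864, 0.0367, 0.0705]
eef_rot: [-3.141, 0.0, 1.512]
force: [1.6, -0.6, -3.3]
grip_width: 0.0235
grip_force: 45.0
```

```bash
python3 -m pendant '[[[-0.33,0.02,0],-0.0218],[[-0.32,0.03,0],-0.0218],[[-0.32,0.04,0],-0.0218],[[-0.32,0.04,0],-0.0218],[[-0.32,0.05,0],-0.0218],[[-0.32,0.06,0],-0.0218],[[0,0,0],0]]'
python3 -m pendant '[[[-0.32,0.06,0],-0.0218],[[-0.31,0.07,0],-0.0218],[[-0.32,0.08,0],-0.0218],[[-0.31,0.08,0],-0.0218],[[0,0,0],0]]'
```

```text
time_s: 9.93
ee_pos: [0.5671, 0.0393, 0.0705]
eef_rot: [-3.141, 0.0, 1.381]
force: [0.7, -0.0, -2.7]
grip_width: 0.0234
grip_force: 45.0
time_s: 10.35
ee_pos: [0.5554, 0.0421, 0.0708]
eef_rot: [3.139, -0.001, 1.293]
force: [8.3, 0.7, -3.6]
grip_width: 0.0236
grip_force: 45.1
```

```bash
python3 -m pendant '[[[-0.31,0.09,0],-0.0218],[[-0.31,0.10,0],-0.0218],[[0,0,0],0]]'
python3 -m pendant '[[[-0.31,0.11,0],-0.0218],[[-0.30,0.11,0],-0.0218],[[0,0,0],0]]'
```

```text
time_s: 10.6
ee_pos: [0.5497, 0.044, 0.071]
eef_rot: [3.138, -0.001, 1.249]
force: [10.3, 0.6, -5.5]
grip_width: 0.0237
grip_force: 45.1
time_s: 10.85
ee_pos: [0.544, 0.0461, 0.0711]
eef_rot: [3.137, -0.002, 1.205]
force: [12.2, -0.2, -5.0]
grip_width: 0.0241
grip_force: 45.2
```

```bash
python3 -m pendant '[[[-0.20,0.08,0],-0.0145],[[-0.2,0.08,0],-0.0145],[[-0.2,0.08,0],-0.0145],[[0,0,0],0]]'
```

```text
time_s: 11.18
ee_pos: [0.5384, 0.0484, 0.0712]
eef_rot: [3.137, -0.002, 1.162]
force: [14.5, -0.3, -6.3]
grip_width: 0.0234
grip_force: 45.3
```

```bash
python3 -m pendant '[[[-0.20,0.09,0],-0.0145],[[-0.2,0.09,0],-0.0145],[[-0.19,0.09,0],-0.0145],[[0,0,0],0]]'
```

```text
time_s: 11.52
ee_pos: [0.5326, 0.051, 0.0713]
eef_rot: [3.136, -0.002, 1.118]
force: [15.0, -1.4, -6.9]
grip_width: 0.0234
grip_force: 45.3
```

```bash
python3 -m pendant '[[[-0.20,0.10,0],-0.0145],[[-0.19,0.09,0],-0.0145],[[-0.19,0.1,0],-0.0145],[[0,0,0],0]]'
```

```text
time_s: 11.85
ee_pos: [0.5268, 0.0539, 0.0713]
eef_rot: [3.137, -0.002, 1.075]
force: [14.7, -2.0, -7.3]
grip_width: 0.0238
grip_force: 45.3
```

```bash
python3 -m pendant '[[[-0.19,0.11,0],-0.0145],[[-0.19,0.1,0],-0.0145],[[-0.18,0.11,0],-0.0145],[[0,0,0],0]]'
```

```text
time_s: 12.18
ee_pos: [0.5211, 0.0571, 0.0712]
eef_rot: [3.137, -0.002, 1.031]
force: [14.1, -2.3, -6.5]
grip_width: 0.0241
grip_force: 45.2
```

```bash
python3 -m pendant '[[[-0.19,0.11,0],-0.0145],[[-0.18,0.11,0],-0.0145],[[-0.18,0.12,0],-0.0145],[[0,0,0],0]]'
```

```text
time_s: 12.52
ee_pos: [0.5153, 0.0606, 0.0711]
eef_rot: [3.138, -0.002, 0.988]
force: [12.3, -1.5, -5.2]
grip_width: 0.0237
grip_force: 45.1
```

```bash
python3 -m pendant '[[[-0.18,0.12,0],-0.0145],[[-0.18,0.12,0],-0.0145],[[-0.18,0.12,0],-0.0145],[[0,0,0],0]]'
```

```text
time_s: 12.85
ee_pos: [0.5095, 0.0642, 0.071]
eef_rot: [3.139, -0.002, 0.945]
force: [9.0, -1.5, -4.6]
grip_width: 0.0235
grip_force: 45.1
```

```bash
python3 -m pendant '[[[-0.18,0.13,0],-0.0145],[[-0.17,0.13,0],-0.0145],[[-0.17,0.13,0],-0.0145],[[0,0,0],0]]'
```

```text
time_s: 13.18
ee_pos: [0.5037, 0.0682, 0.0708]
eef_rot: [3.14, -0.001, 0.902]
force: [6.0, -1.4, -2.6]
grip_width: 0.0236
grip_force: 45.0
```

```bash
python3 -m pendant '[[[-0.13,0.10,0],-0.0109],[[-0.13,0.1,0],-0.0109],[[0,0,0],0]]'; python3 -m pendant '[[[-0.12,0.10,0],-0.0109],[[-0.13,0.1,0],-0.0109],[[0,0,0],0]]'
```

```text
time_s: 13.43
ee_pos: [0.5008, 0.0702, 0.0707]
eef_rot: [3.141, -0.0, 0.881]
force: [3.5, -0.8, -2.2]
grip_width: 0.0238
grip_force: 45.0
time_s: 13.68
ee_pos: [0.4977, 0.0724, 0.0703]
eef_rot: [-3.141, 0.001, 0.859]
force: [0.9, -1.0, -1.3]
grip_width: 0.0233
grip_force: 45.0
```

```bash
python3 -m pendant '[[[-0.12,0.11,0],-0.0109],[[-0.12,0.11,0],-0.0109],[[0,0,0],0]]'
```

```text
time_s: 13.93
ee_pos: [0.4952, 0.0747, 0.0702]
eef_rot: [-3.141, 0.001, 0.838]
force: [-1.8, 2.7, -3.6]
grip_width: 0.0236
grip_force: 45.0
```

Past the dead point, as the force has reversed. I creep on towards the stop.

```bash
python3 -m pendant '[[[-0.12,0.11,0],-0.0109],[[0,0,0],0],[[0,0,0],0]]'; python3 -m pendant '[[[-0.12,0.11,0],-0.0109],[[0,0,0],0],[[0,0,0],0]]'
```

```text
time_s: 14.18
ee_pos: [0.4941, 0.0759, 0.0702]
eef_rot: [-3.14, 0.001, 0.828]
force: [-3.6, 3.9, -3.1]
grip_width: 0.0234
grip_force: 45.0
time_s: 14.43
ee_pos: [0.4931, 0.0768, 0.0703]
eef_rot: [-3.141, 0.0, 0.817]
force: [-5.2, 4.7, -3.2]
grip_width: 0.0233
grip_force: 45.0
```

```bash
python3 -m pendant '[[[-0.12,0.11,0],-0.0109],[[0,0,0],0],[[0,0,0],0]]';python3 -m pendant '[[[-0.12,0.11,0],-0.0109],[[0,0,0],0],[[0,0,0],0]]'
```

```text
time_s: 14.68
ee_pos: [0.4921, 0.0777, 0.0704]
eef_rot: [-3.142, 0.0, 0.806]
force: [-3.2, 3.2, -4.4]
grip_width: 0.0234
grip_force: 45.0
time_s: 14.93
ee_pos: [0.4912, 0.0787, 0.0706]
eef_rot: [3.141, -0.0, 0.795]
force: [-0.8, -0.1, -3.3]
grip_width: 0.0235
grip_force: 45.0
```

The drive fell to zero, so the lever now rests on the stop. I cross the play and confirm with a light push.

```bash
python3 -m pendant '[[[-0.09,0.09,0],-0.008],[[0,0,0],0],[[0,0,0],0],[[0,0,0],0]]'; python3 -m pendant '[[[-0.09,0.09,0],-0.008],[[0,0,0],0],[[0,0,0],0],[[0,0,0],0]]'
```

```text
time_s: 15.27
ee_pos: [0.4903, 0.0797, 0.0705]
eef_rot: [3.141, -0.0, 0.787]
force: [-0.3, -0.5, -2.7]
grip_width: 0.0238
grip_force: 45.0
time_s: 15.6
ee_pos: [0.4893, 0.0806, 0.0705]
eef_rot: [3.142, -0.0, 0.779]
force: [0.7, 0.6, -3.5]
grip_width: 0.0235
grip_force: 45.0
```

```bash
python3 -m pendant '[[[-0.05,0.05,0],-0.005],[[0,0,0],0],[[0,0,0],0]]'; python3 -m pendant '[[[-0.05,0.05,0],-0.005],[[0,0,0],0],[[0,0,0],0]]'
```

```text
time_s: 15.85
ee_pos: [0.4887, 0.0812, 0.0704]
eef_rot: [-3.142, 0.0, 0.774]
force: [0.6, -0.1, -3.6]
grip_width: 0.0237
grip_force: 45.0
time_s: 16.1
ee_pos: [0.4882, 0.0816, 0.0704]
eef_rot: [-3.142, 0.0, 0.769]
force: [0.4, -0.4, -2.7]
grip_width: 0.024
grip_force: 45.0
```

```bash
python3 -m pendant '[[[-0.05,0.05,0],-0.005],[[0,0,0],0],[[0,0,0],0]]'; python3 -m pendant '[[[-0.05,0.05,0],-0.005],[[0,0,0],0],[[0,0,0],0]]'
```

```text
time_s: 16.35
ee_pos: [0.4877, 0.0822, 0.0704]
eef_rot: [3.142, 0.0, 0.764]
force: [1.0, -1.2, -3.4]
grip_width: 0.0237
grip_force: 45.0
time_s: 16.6
ee_pos: [0.4873, 0.0826, 0.0705]
eef_rot: [3.142, -0.0, 0.759]
force: [0.1, 0.8, -3.3]
grip_width: 0.0238
grip_force: 45.0
```

```bash
python3 -m pendant '[[[-0.04,0.04,0],-0.004],[[0,0,0],0],[[0,0,0],0]]'
```

```text
time_s: 16.85
ee_pos: [0.4869, 0.083, 0.0705]
eef_rot: [3.141, -0.0, 0.755]
force: [1.3, -0.5, -3.8]
grip_width: 0.0235
grip_force: 45.0
```

```bash
python3 -m pendant '[[[-0.05,0.05,0],-0.005],[[0,0,0],0],[[0,0,0],0]]'; python3 -m pendant '[[[-0.04,0.04,0],-0.004],[[0,0,0],0],[[0,0,0],0]]'
```

```text
time_s: 17.1
ee_pos: [0.4865, 0.0835, 0.0705]
eef_rot: [3.141, -0.0, 0.75]
force: [2.4, 0.0, -3.1]
grip_width: 0.0236
grip_force: 45.0
time_s: 17.35
ee_pos: [0.4861, 0.0839, 0.0705]
eef_rot: [3.141, -0.0, 0.746]
force: [3.5, -0.3, -4.3]
grip_width: 0.0232
grip_force: 45.0
```

```bash
python3 -m pendant '[[[-0.04,0.04,0],-0.004],[[0,0,0],0],[[0,0,0],0]]'
```

```text
time_s: 17.6
ee_pos: [0.4857, 0.0843, 0.0705]
eef_rot: [3.141, -0.0, 0.742]
force: [4.2, -1.6, -3.8]
grip_width: 0.0238
grip_force: 45.0
```

The stop is felt at 4 N. I back off to the middle of the play and pull the tube off along its axis.

```bash
python3 -m pendant '[[[0.09,-0.09,0],0.009],[[0.09,-0.09,0],0.009],[[0,0,0],0],[[0,0,0],0],[[0,0,0],0],[[-0.2,-0.19,0],0],[[-0.22,-0.21,0],0],[[0,0,0],0]]'; python3 meas.py | tail -1
```

```text
time_s: 18.27
ee_pos: [0.4826, 0.0782, 0.0704]
eef_rot: [-3.141, 0.0, 0.76]
force: [0.3, 1.2, -3.0]
grip_width: 0.0237
grip_force: 45.0
[0.4831 0.0785 0.0705] [ 3.1416e+00 -1.0000e-04  7.5970e-01]
```

```bash
python3 -m pendant '[[[-0.29,-0.28,0],0],[[-0.29,-0.28,0],0],[[-0.36,-0.34,0],0],[[-0.36,-0.34,0],0],[[-0.36,-0.34,0],0],[[-0.36,-0.34,0],0],[[-0.36,-0.34,0],0],[[-0.36,-0.34,0],0],[[-0.36,-0.34,0],0],[[-0.36,-0.34,0],0],[[-0.36,-0.34,0],0],[[-0.36,-0.34,0],0],[[-0.36,-0.34,0],0],[[-0.36,-0.34,0],0],[[-0.36,-0.34,0],0],[[0,0,0],0],[[0,0,0],0]]'; python3 - <<'E'
from h import *
c=ctrl.camera("top");a=cv2.resize(c["color"][120:260,280:480,::-1],(800,560),interpolation=cv2.INTER_CUBIC);cv2.imwrite("pics/off.png",a)
E
```

```text
time_s: 19.83
ee_pos: [0.4305, 0.0286, 0.0705]
eef_rot: [3.141, -0.0, 0.76]
force: [0.5, 0.1, -3.1]
grip_width: 0.0234
grip_force: 45.0
```

View pics/off.png

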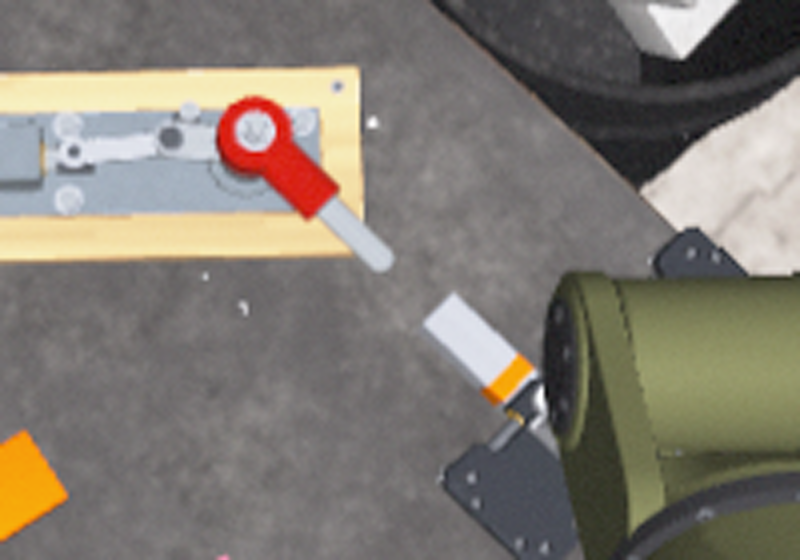

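The tube is off and the crank is over centre against the post. Now I turn, move back to the free bench spot and lower.

```bash
python3 -m pendant '[[[-0.3,-0.3,0],0.05],[[0,0,0],0.1],[[0,0,0],0.11],[[0,0,0],0.11],[[0,0,0],0.11],[[0,0,0],0.11],[[0,0,0],0.1],[[0,1,0],0.07],[[0.2,2,0],0],[[0.2,3,0],0],[[0.2,3,0],0],[[0.2,2.5,0],0],[[0.2,1.5,0],0],[[0,0.5,-1],0],[[0,0,-2],0],[[0,0,-1.5],0],[[0,0,-1],0],[[0,0,-0.6],0],[[0,0,-0.3],0],[[0,0,0],0]]'
python3 -m pendant '[[[0,0,-0.1],0],[[0,0,0],0],[[0,0,0],0]]'
```

```text
time_s: 21.55
ee_pos: [0.4375, 0.1604, 0.0061]
eef_rot: [-3.141, 0.0, 1.52]
force: [1.2, -0.2, -2.7]
grip_width: 0.0238
grip_force: 45.0
time_s: 21.8
ee_pos: [0.4379, 0.1608, 0.0059]
eef_rot: [3.141, -0.0, 1.52]
force: [0.8, 0.7, -2.6]
grip_width: 0.0243
grip_force: 45.0
```

```bash
python3 -m pendant '[[[0,0,-0.1],0],[[0,0,-0.05],0],[[0,0,0],0],[[0,0,0],0]]'
python3 -m pendant '[[[0,0,0],0],[[0,0,0],0],[[0,0,0],0],[[0,0,0],0],[[0,0,0],0],[[0,0,0],0],[[0,0,0],0],[[0,0,0],0],[[0,0,0],0],[[0,0,0],0]]' 0.7
python3 -m pendant '[[[0,0,1],0],[[0,0,2],0],[[0,0,3],0],[[0,0,3],0],[[0,0,3],0],[[0,0,3],0],[[0,0,2],0],[[0,0,0],0],[[0,0,0],0]]'
python3 - <<'E'
from h import *
s=ctrl.camera("side")["color"][100:300,200:400,::-1];w=ctrl.camera("wrist")["color"][:,:,::-1]
cv2.imwrite("pics/end.png",np.hstack([cv2.resize(s,(400,400),interpolation=cv2.INTER_CUBIC),cv2.resize(w,(400,400))]))
E
```

```text
time_s: 22.13
ee_pos: [0.4378, 0.1608, 0.0044]
eef_rot: [3.141, -0.0, 1.52]
force: [-2.1, -0.9, 5.7]
grip_width: 0.0238
grip_force: 45.0
time_s: 22.97
ee_pos: [0.4375, 0.1607, 0.0039]
eef_rot: [-3.142, 0.0, 1.52]
force: [-0.7, 0.3, -0.5]
grip_width: 0.0657
grip_force: 0.0
time_s: 23.72
ee_pos: [0.4378, 0.1608, 0.1752]
eef_rot: [3.139, -0.001, 1.52]
force: [-0.0, -0.6, -1.0]
grip_width: 0.0658
grip_force: 0.0
```

View pics/end.png

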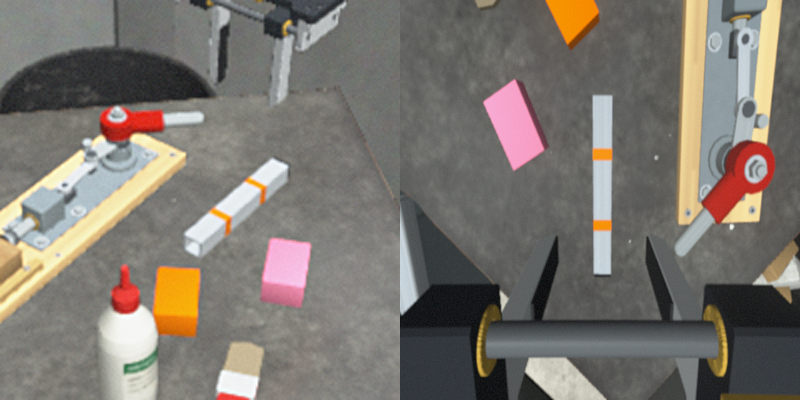

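The tube lies flat on the bench, clear of the jig. The lever is locked and nothing else was disturbed.

```bash
python3 -c "
from station import ctrl
print(ctrl.hand_in())"
```

```text
the job is handed in; nothing more can be done
None
```

I swung the lever through the tube past its dead point to the stop, pressing it there with only about 4 N. The tube is off and flat on the bench clear of the jig, and I handed the job in at about 24 s; no verdict came back.

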